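# Retract the pusher block of a syringe pump

## Robot

A 7-joint arm with a two-finger parallel gripper is mounted at the origin on the work surface. World frame = base frame: x ahead of the robot, y to its left, z up, the work surface at z = 0. Lengths are in m, angles in rad, forces in N, time in s.
With the tool pointing down it reaches from about 0.4 to 0.875 m from the base axis. Payload 4.4 kg.
Tool frame: the origin (TCP) lies at the very end of the fingers, on their centre line; the grasp point (between the pads) lies hold_point_z behind it (hold_point_z is the distance from the TCP to the grasp point, in m); z points along the fingers, y is the line along which they close (so a half turn about z gives the same grasp; the last joint's range is limited). The gripper opens to 85 mm and grips with 20 to 120 N. Pads are 22 mm wide; open, the fingers measure 114 mm over their backs; the gripper's body (76 mm by 85 mm) begins 54 mm behind the grasp point. The pads swing forward as they close: fully open they stand 13 mm farther back than shut.
Start: joints at [-1.337, 0.628, 0.038, 1.517, -0.027, 0.996, -0.02], TCP at [0.192, 0.621, 0.206] pointing down, gripper open.
Joint ranges: [-3.06, 3.06], [-0.37, 2.12], [-1.25, 1.32], [0.18, 2.47], [-1.1, 4.24], [0.23, 1.98], [-2.94, 2.94]. Speed limits (rad/s): [2.57, 2.57, 3.14, 3.14, 3.14, 3.14, 3.14].

## Interface

Orientations are given as [roll, pitch, yaw] about the fixed x, y, z axes, in that order (R = Rz(yaw) Ry(pitch) Rx(roll)).
In Python, from bench import * gives the robot as it stands.
- The arm moves only by the tool step_arm, never from a script. Its argument "motion" is a list that holds one entry, the list of rows, each a list of 7 numbers: the shift along the tool's x, y, z in mm, then the turn, a rotation vector about the tool's x, y, z in rad, then the opening, from 0 (shut) to 1 (fully open). A call has 1 to 8 rows; each row is the pose to reach, as a shift and turn from the pose commanded when the call began, along the tool's axes at that moment; what a row does not reach only later rows make up. A row lasts 1/8 s, in which the tool goes at most 62.5 mm and 10.7 degrees, less where a joint would pass 70% of its speed; a pose out of reach is approached as far as the arm can. A call with a gripper value outside its range is refused whole. The fingers move at their own pace and stop on an object; "force" is the grip in N (left out, the last holds). Time passes only in rows, so rows that repeat a pose let the fingers close. It gives the time, the measured TCP pose, the force, the opening and the grip force at its end, in the units of the state.
- get_state(): the state, without advancing time (a new reading comes with each control period).
- camera(name): name is "side" or "top" or "wrist"; returns a dict with "color" (420x560x3 uint8, red, green, blue), "depth" (420x560 float32, m along the optical axis (not along the pixel's ray), 0 where there is no reading), "mtx" (3x3 intrinsics, pixels), "dist_coeffs" ([k1, k2, p1, p2, k3] as OpenCV has them; the pictures are not rectified), "position" and "rotation" of the camera in the world. Camera axes: x right, y up, looking along -z (the intrinsics and any distortion apply to the point x, -y, -z); pixel columns grow to the right and rows downward; lengths in m; the calibration is good to about 2 mm. A picture is of the moment at which its call begins.
- job_done(): hands the job in; it is judged then, once.
The state is a dict: "t": time; "qpos": joint angles; "dq": joint speeds; "effort": joint torques, N m; "position": TCP position; "tool_rot": TCP orientation; "contact_force": force on the tool from outside, world axes, zero at the start; "torque": the same for the moment, N m; "opening": finger opening in m; "finger_force": force on a finger pad.
Only numpy, scipy, OpenCV 4.12 (cv2) and the standard library are available. Lean on these libraries where they do the work, as an engineer would, in place of code of your own. Each camera call takes 0.05 s, during which the arm holds its last target. There are 200 camera calls.

## Task

Get the syringe pump ready for reloading: with a fingertip press the orange release button on top of its pusher block fully down and, keeping it held down all the way, slide the block away from the syringe to the end stop at the other end of the rods. Only then let the button spring up so that the block locks there, and move clear. Push with the fingertips only, without gripping the block hard or ramming it, and leave the syringe in its cradle and everything else on the bench where it is.

Things in the scene. Friction and masses are not known exactly. Their poses are not given: they have to be found in the camera images.
- pump: Laboratory syringe pump, fixed: cream housing 170 (x) x 300 (y) x 75 mm high, keypad along its front (-x) edge; origin at the centre of its underside, z up. On top, at x = +40 mm, rods and a brass lead screw run along y, 90 mm above the bench, from an end bracket (y = -145 to -129, 127 high) to the syringe cradle (y = +62 to +132, its clamp 156 high). The pusher block slides between them.
- pusher (a joint): Position of the pusher block, m; grows as it moves along the pump's -y, away from the syringe: 0 nearest the cradle, 0.120 against the end stop. Starts at 0.008 to 0.050. A half-nut on the lead screw locks it anywhere (holds about 20 N) unless the release button is down; then it slides with about 1.5 N of drag. It locks again wherever the button comes up.
- release (a joint): Travel of the release button, m: about 0 = up (block locked), 0.006 = fully down. Sprung: it gives from about 3.5 N and about 5 N holds it fully down; the block is free once it is more than about 2 mm down.
- release_top (a point): Centre of the top of the orange release button, 30 (pump's x) x 28 mm (y), 8 mm above the block's top, 148 mm above the bench when up; moves with block and button. Axes parallel to the pump's. An upright thumb rest, 44 mm wide, 6 mm thick, stands on the block, its face 30 mm from this point on the pump's -y side, top 162 mm above the bench: a fingertip on the button can push against it.
- block_top (a point): Centre of the top face of the dark grey pusher block, 140 mm above the bench. The block is 96 (pump's x) x 56 (pump's y) x 61 mm; at joint 0 this point lies at x = +40, y = +20 mm in the pump's frame. The button's centre is 8 mm from it towards the pump's +y.
- syringe: Clear 20 ml syringe, empty, lying loose in the cradle under its clamp bar, 22 mm barrel along the pump's y, nozzle to +y; origin on the axis at the middle of the 90 mm barrel. Its white plunger end reaches 58 mm from the origin towards the block. To be left alone.
- beaker: Glass beaker, 68 mm across, 80 mm high, near the nozzle end of the pump; origin at its underside, as for all that follow. To be left alone.
- canister_a: White test canister with green cap, 36 mm across, 85 mm high, just behind the pump (its +x side). To be left alone.
- canister_b: A second canister like it, beside the first. To be left alone.
- jug: White plastic measuring jug, 110 mm across, 140 mm high, on the left of the bench. To be left alone.
- reagent: White bottle with blue cap, 72 mm across, 150 mm high, on the left of the bench. To be left alone.
- rack: Black test-tube rack 85 x 165 x 55 mm with glass tubes up to 160 mm high, on the right of the bench. To be left alone.
- tip_box: White and yellow pipette-tip box 87 x 122 x 67 mm, on the right of the bench. To be left alone.

How it is judged:
On the way, in this order (a step that is already met when the one before it is completed fails the run):
1. the release button is pressed down while the block still stands where it was (value of joint release above 0.0025 m and distance of block_top from where it was at the start of the episode below 0.015 m), for 0.1 s.
2. the block has reached its end stop with the button still held down (value of joint pusher above 0.117 m and value of joint release above 0.0015 m), for 0.1 s.
At the end, for the whole second after the job is handed in: The pusher block rests within 3 mm of its end stop, the release button is up again (within 1 mm), the syringe lies within 10 mm of where it was and every other thing within 30 mm (value of joint pusher above 0.117 m and value of joint release below 0.001 m and velocity of joint pusher between -0.005 and 0.005 m/s and distance of syringe from where it was at the start of the episode below 0.01 m and distance of each of beaker, canister_a, canister_b, jug, reagent, rack, tip_box from where it was at the start of the episode below 0.03 m); the robot touches nothing.
It fails at once if the button came up while the block was on its way (more than 15 mm from its start and more than 4 mm short of the end stop) (distance of block_top from where it was at the start of the episode above 0.015 m and value of joint pusher below 0.116 m and value of joint release below 0.0008 m).
It fails at once if the block was gripped hard or rammed (more than 45 N from the fingers) (contact force between the fingers and pusher above 45 N).
It fails at once if the syringe was lifted, taken or pushed (moved more than 10 mm) (distance of syringe from where it was at the start of the episode above 0.01 m).
It fails at once if another thing on the bench was moved more than 30 mm (distance of any of beaker, canister_a, canister_b, jug, reagent, rack, tip_box from where it was at the start of the episode above 0.03 m).
It also fails if it takes over 35 s, if anything falls off the work surface, if the arm or the gripper's body presses on something with over 40 N, if the wrist force passes 120 N, or if a joint passes its speed limit or range.

## Working session

There is one attempt and no reset: what is moved stays moved. The work goes in short steps, Python scripts to look and compute and a tool call to move; the robot and the scene stay as the last step left them, time stands still between calls to the robot, and variables do not carry over. Pictures are saved under pics/ and viewed, at most 11 in all, crops included, and the job is handed in when it is done.

Besides the shell and the picture viewer there is one more tool, called after ">>>" as name(argument=value, ...), one argument or row to a line, values as JSON. step_arm: Moves the arm, as the interface text tells. Its arguments: {"type":"object","properties":{"motion":{"type":"array","items":{"type":"array","items":{"type":"array","items":{"type":"number"}}}},"force":{"type":"number"}},"required":["motion"]}

```bash
mkdir -p pics; cat > h.py <<'E'
from bench import *
import numpy as np, cv2
def pts(c):
    "world point of every pixel from depth"
    h,w=c["depth"].shape
    u,v=np.meshgrid(np.arange(w),np.arange(h))
    n=cv2.undistortPoints(np.stack([u,v],-1).reshape(-1,1,2).astype(np.float64),np.array(c["mtx"]),np.array(c["dist_coeffs"])).reshape(h,w,2)
    d=c["depth"]
    p=np.stack([n[...,0]*d,-n[...,1]*d,-d],-1)
    return p@np.array(c["rotation"]).T+np.array(c["position"])
def save(c,n): cv2.imwrite("pics/"+n,c["color"][...,::-1])
E
python3 - <<'E'
from h import *
s=get_state();print(s)
for n in("top","side"):
    c=camera(n);save(c,n+"1.png");print(n,c["position"],np.round(c["rotation"],2).tolist())
    hsv=cv2.cvtColor(c["color"],cv2.COLOR_RGB2HSV)
    m=cv2.inRange(hsv,(5,150,120),(20,255,255))
    k,l,st,ce=cv2.connectedComponentsWithStats(m)
    P=pts(c)
    for i in range(1,k):
        if st[i,4]>15: print(st[i],ce[i],np.median(P[(l==i)&(c["depth"]>0)],0))
E
```

```text
{'t': 0.0, 'qpos': array([-1.33682369,  0.62932694,  0.03845635,  1.51837837, -0.02698083,
        0.99631989, -0.01998559]), 'dq': array([ 1.38428433e-04, -9.56151365e-04,  2.80872522e-04, -4.28501635e-04,
       -8.96435137e-05, -2.45655413e-03,  1.54722176e-04]), 'effort': array([-5.62578327e-05, -5.63399971e+01,  1.22598186e+00, -1.93438107e+01,
        1.09814038e-02,  1.04422291e-02,  9.74405964e-06]), 'position': array([0.19173217, 0.62036262, 0.20539854]), 'tool_rot': array([-3.13967913e+00,  4.91831218e-05,  2.84183303e+00]), 'contact_force': array([-0.3627616 ,  0.63968446,  0.15297296]), 'torque': array([-0.01164017,  0.02060493,  0.05635398]), 'finger_force': 0.0, 'opening': 0.08545419220372165}
top [0.42737625 0.03168122 1.70085469] [0.08, 0.0, -1.56]Traceback (most recent call last):
  File "<stdin>", line 8, in <module>
  File "h.py", line 10, in pts
    return p@np.array(c["rotation"]).T+np.array(c["position"])
           ~~~~~~~~~~~~~~~~~~~~~~~~~~~^~~~~~~~~~~~~~~~~~~~~~~~
ValueError: operands could not be broadcast together with shapes (420,560) (3,)
```

```bash
sed -i 's/^import numpy.*/&\nfrom scipy.spatial.transform import Rotation as Ro/; s/np.array(c\["rotation"\]).T/Ro.from_euler("xyz",c["rotation"]).as_matrix().T/' h.py
python3 - <<'E'
from h import *
for n in("top","side"):
    c=camera(n);save(c,n+"1.png");print(n,c["position"],np.round(c["rotation"],2).tolist())
    hsv=cv2.cvtColor(c["color"],cv2.COLOR_RGB2HSV)
    m=cv2.inRange(hsv,(5,150,120),(20,255,255))
    k,l,st,ce=cv2.connectedComponentsWithStats(m)
    P=pts(c)
    for i in range(1,k):
        if st[i,4]>15: print(st[i],ce[i],np.median(P[(l==i)&(c["depth"]>0)],0))
E
```

```text
top [0.42737625 0.03168122 1.70085469] [0.08, 0.0, -1.56]
[254 189  11  11  85] [259.2        193.96470588] [0.58978424 0.10429675 0.14653312]
side [0.50239846 0.97044947 1.22998583] [0.68, -0.01, -3.06]
[265 205  14  10 110] [271.59090909 209.43636364] [0.59047349 0.10959129 0.14754923]
```

View pics/top1.png

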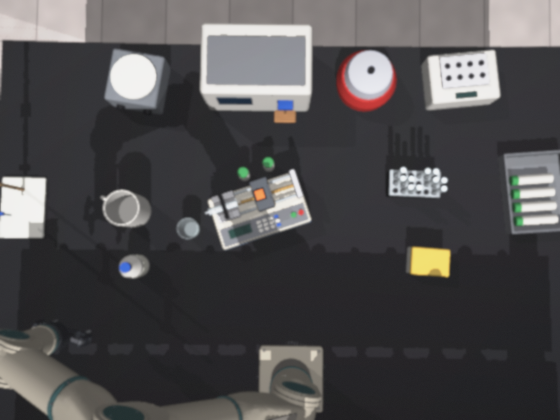

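View pics/side1.png

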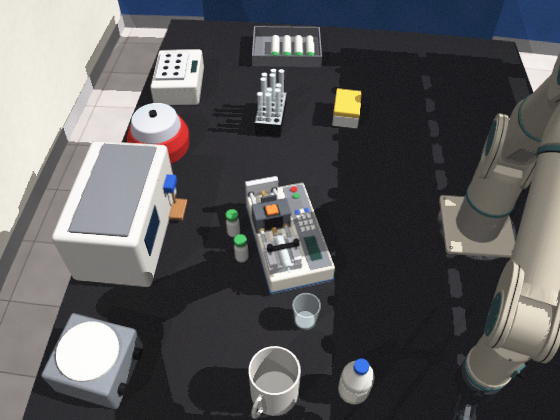

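The top view shows the pump at about (260,210) with its nozzle to the left. The orange button is at (259,194), and the thumb rest lies on its right (world −y) side. In the side view the button is at (271,209), the cradle is nearer the camera, and the way in from above is free.

```bash
python3 - <<'E'
from h import *
for n in("top","side"):
    c=camera(n);P=pts(c)
    b=np.array([.590,.106])
    m=(np.abs(P[...,2]-.075)<.006)&(np.hypot(P[...,0]-b[0],P[...,1]-b[1])<.25)&(c["color"].min(-1)>120)
    q=P[m][:,:2];r=cv2.minAreaRect((q*1000).astype(np.float32));print(n,m.sum(),r)
    m=(np.abs(P[...,2]-.075)<.012)&(np.hypot(P[...,0]-b[0],P[...,1]-b[1])<.25)
    q=P[m][:,:2];r=cv2.minAreaRect((q*1000).astype(np.float32));print(n,m.sum(),r)
E
```

```text
top 2020 ((550.0471801757812, 151.1905517578125), (204.59681701660156, 381.82843017578125), 19.164081573486328)
top 3247 ((565.241943359375, 156.54696655273438), (238.95729064941406, 381.6405944824219), 19.25339698791504)
side 2025 ((534.917236328125, 147.42904663085938), (169.297119140625, 378.6763000488281), 18.735107421875)
side 3636 ((565.821044921875, 159.78823852539062), (239.89193725585938, 380.8658142089844), 19.41160011291504)
```

>>> step_arm(
  motion=[
    [[0, 0, -45, 0, 0, 0, 0], [0, 0, -70, 0, 0, 0, 0]],
  ],
  force=40,
)

```text
t: 0.5
position: [0.1922, 0.6217, 0.2781]
tool_rot: [3.14, -0.0, 2.842]
contact_force: [0.2, 0.2, 0.2]
opening: 0.0517
finger_force: 0.0
```

>>> step_arm(
  motion=[
    [[-25, -18, -2, 0, 0, 0, 0], [-74, -52, -5, 0, 0, 0, 0], [-123, -87, -10, 0, 0, 0, 0], [-172, -121, -15, 0, 0, 0, 0], [-221, -156, -20, 0, 0, 0, 0], [-270, -190, -20, 0, 0, 0, 0], [-319, -225, -20, 0, 0, 0, 0], [-360, -254, -20, 0, 0, 0, 0]],
  ],
)

```text
t: 1.5
position: [0.4622, 0.2697, 0.2965]
tool_rot: [3.142, 0.001, 2.84]
contact_force: [0.7, 0.1, 0.2]
opening: 0.0001
finger_force: 0.0
```

>>> step_arm(
  motion=[
    [[-30, -21, 0, 0, 0, -0.08, 0], [-70, -49, 0, 0, 0, -0.16, 0], [-110, -78, 0, 0, 0, -0.26, 0], [-140, -99, 0, 0, 0, -0.38, 0], [-160, -112, 0, 0, 0, -0.5, 0], [-172, -121, 0, 0, 0, -0.6, 0], [-172, -121, 0, 0, 0, -0.6, 0], [-172, -121, 0, 0, 0, -0.6, 0]],
  ],
)

```text
t: 2.5
position: [0.5889, 0.1066, 0.2962]
tool_rot: [3.141, -0.0, -2.842]
contact_force: [-0.2, -0.2, -0.0]
opening: -0.0004
finger_force: 0.0
```

```bash
cat > look.py <<'E'
from h import *
import sys
c=camera("wrist");save(c,sys.argv[1]);P=pts(c);s=get_state()
print(s["t"],s["position"],s["tool_rot"],s["contact_force"])
hsv=cv2.cvtColor(c["color"],cv2.COLOR_RGB2HSV)
m=cv2.inRange(hsv,(5,150,100),(20,255,255))
k,l,st,ce=cv2.connectedComponentsWithStats(m)
i=1+np.argmax(st[1:,4]);q=P[(l==i)&(c["depth"]>0)]
print(st[i],np.median(q,0)); t=q[np.abs(q[:,2]-np.percentile(q[:,2],70))<.004]
print("top",cv2.minAreaRect((t[:,:2]*1000).astype(np.float32)),np.median(t[:,2]))
E
python3 look.py w1.png
```

```text
2.55 [0.58882743 0.10679216 0.29628127] [ 3.14082184e+00 -3.08043594e-04 -2.84129366e+00] [-0.04185896 -0.00472941 -0.44490077]
[263 182  29  32 259] [0.59019335 0.10673071 0.14664851]
top ((590.4379272460938, 105.73168182373047), (29.237407684326172, 27.537893295288086), 17.492807388305664) 0.14722020178494566
```

View pics/w1.png

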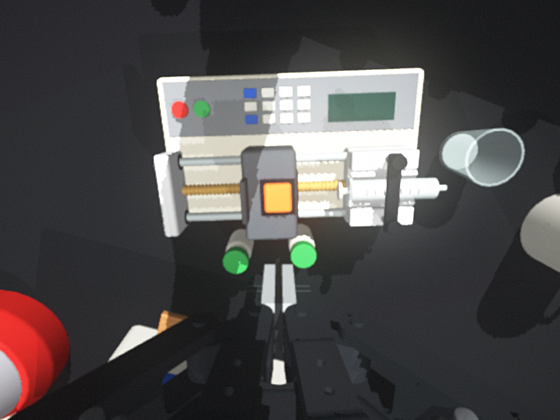

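The wrist view shows the button at (277,198), between the bracket on the left and the cradle on the right. The fingers are shut and their line matches the pump's y axis.

>>> step_arm(
  motion=[
    [[-1, -10, 40, 0, 0, 0, 0], [-1, -10, 90, 0, 0, 0, 0], [-1, -10, 125, 0, 0, 0, 0], [-1, -10, 138, 0, 0, 0, 0], [-1, -10, 142, 0, 0, 0, 0], [-1, -10, 142, 0, 0, 0, 0]],
  ],
)

```text
t: 3.3
position: [0.5942, 0.0968, 0.1555]
tool_rot: [-3.141, 0.002, -2.841]
contact_force: [-0.4, 0.4, -0.6]
opening: 0.0002
finger_force: 0.0
```

```bash
python3 look.py w2.png
```

```text
3.35 [0.59440005 0.09672535 0.15573899] [-3.14134689e+00  2.63181094e-03 -2.84138313e+00] [ 0.19184383 -0.60394761  0.04173051]
[ 271  224   49   50 2155] [0.58691388 0.10571746 0.14771763]
top ((590.0946044921875, 105.55493927001953), (29.71419334411621, 27.632177352905273), 17.748109817504883) 0.1477959985297008
```

View pics/w2.png

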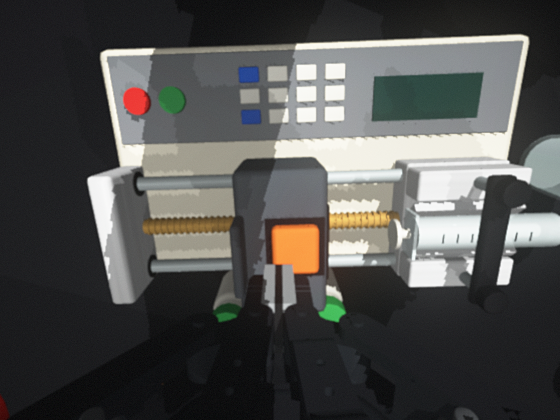

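Close up, the shut fingertip covers about x 265–293 (some 16 mm), while the button is at (272–320, 225–275). Shut, it would slip off the button before reaching the thumb rest. I'll open the fingers a little, so one fingertip presses the button and the other stays near the rest.

>>> step_arm(
  motion=[
    [[0, 0, 0, 0, 0, 0, 0.21], [0, 0, 2, 0, 0, 0, 0.21], [0, 0, 4, 0, 0, 0, 0.21], [0, 0, 6, 0, 0, 0, 0.21], [0, 0, 8, 0, 0, 0, 0.21], [0, 0, 8, 0, 0, 0, 0.21]],
  ],
  force=30,
)

```text
t: 4.1
position: [0.5932, 0.0963, 0.146]
tool_rot: [3.141, -0.001, -2.841]
contact_force: [0.2, 0.1, 0.2]
opening: 0.0176
finger_force: 0.0
```

```bash
python3 look.py w3.png
```

```text
4.15 [0.59330268 0.09636423 0.14616292] [ 3.14155181e+00 -2.58002794e-04 -2.84140383e+00] [ 0.07375108 -0.25340767  0.49858044]
[ 271  231   51   53 2223] [0.58611612 0.10308516 0.14770224]
top ((590.1408081054688, 105.73723602294922), (29.959976196289062, 28.01148796081543), 18.363262176513672) 0.1477817500900414
```

View pics/w3.png

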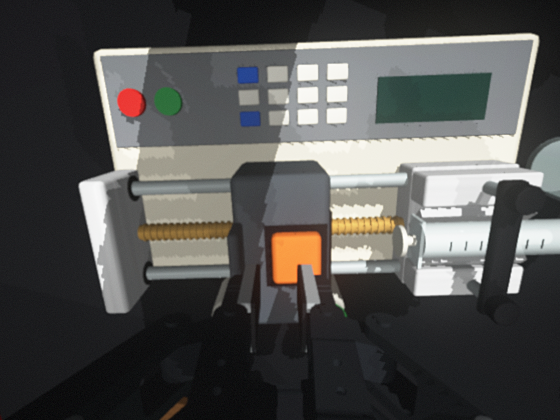

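The right fingertip is over the button at about (308,270) and the left one is beside the thumb rest at about (250,270). Next I press down.

>>> step_arm(
  motion=[
    [[0, 0, 1, 0, 0, 0, 0.21], [0, 0, 2, 0, 0, 0, 0.21], [0, 0, 3, 0, 0, 0, 0.21], [0, 0, 4, 0, 0, 0, 0.21], [0, 0, 4, 0, 0, 0, 0.21]],
  ],
)

```text
t: 4.78
position: [0.5933, 0.0964, 0.1422]
tool_rot: [3.142, -0.0, -2.841]
contact_force: [-0.4, -0.6, -0.4]
opening: 0.0177
finger_force: 0.0
```

>>> step_arm(
  motion=[
    [[0, 0, 1, 0, 0, 0, 0.21], [0, 0, 2, 0, 0, 0, 0.21], [0, 0, 3, 0, 0, 0, 0.21], [0, 0, 3, 0, 0, 0, 0.21]],
  ],
)

```text
t: 5.28
position: [0.5933, 0.0964, 0.1392]
tool_rot: [3.142, -0.0, -2.841]
contact_force: [-0.5, -0.5, -0.8]
opening: 0.0182
finger_force: 0.0
```

```bash
python3 look.py w4.png; python3 -c "
import cv2;i=cv2.imread('pics/w4.png');cv2.imwrite('pics/w4c.png',cv2.resize(i[150:350,190:400],None,fx=3,fy=3))"
```

```text
5.325 [0.59331474 0.09636438 0.13923607] [ 3.14156246e+00 -1.50809372e-04 -2.84139285e+00] [-0.13688182 -0.17907636  0.46843865]
[ 271  235   53   55 2221] [0.58516395 0.10236297 0.14770426]
top ((590.04736328125, 105.51890563964844), (29.557201385498047, 27.663307189941406), 19.146560668945312) 0.1477832851833036
```

View pics/w4c.png

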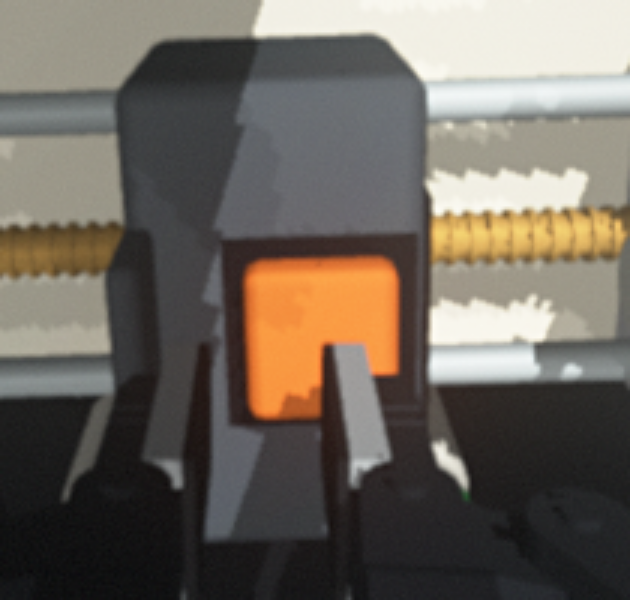

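The crop shows the right fingertip still over the button with its shadow ahead of it, so it hasn't touched yet. Opening the fingers drew the pads back. I'll keep going down.

>>> step_arm(
  motion=[
    [[0, 0, 0.7, 0, 0, 0, 0.21], [0, 0, 1.4, 0, 0, 0, 0.21], [0, 0, 2, 0, 0, 0, 0.21], [0, 0, 2, 0, 0, 0, 0.21]],
  ],
)

```text
t: 5.82
position: [0.5933, 0.0964, 0.1372]
tool_rot: [3.142, -0.0, -2.841]
contact_force: [0.1, -0.9, -1.0]
opening: 0.018
finger_force: 0.0
```

>>> step_arm(
  motion=[
    [[0, 0, 0.7, 0, 0, 0, 0.21], [0, 0, 1.4, 0, 0, 0, 0.21], [0, 0, 2, 0, 0, 0, 0.21], [0, 0, 2, 0, 0, 0, 0.21]],
  ],
)

```text
t: 6.32
position: [0.5933, 0.0964, 0.1352]
tool_rot: [3.142, -0.0, -2.841]
contact_force: [0.4, -0.8, -0.7]
opening: 0.0181
finger_force: 0.0
```

```bash
python3 - <<'E'
from h import *
c=camera("wrist");save(c,"w5.png");P=pts(c);g=c["color"]
for col in (248,252,304,308,312,316):
    print(col,[(r,tuple(np.round(P[r,col]*1000).astype(int))) for r in range(255,300,5)])
hsv=cv2.cvtColor(g,cv2.COLOR_RGB2HSV);m=cv2.inRange(hsv,(5,150,100),(20,255,255))>0
print(np.median(P[m][:,2]))
E
```

```text
248 [(255, (np.int64(594), np.int64(79), np.int64(140))), (260, (np.int64(597), np.int64(79), np.int64(140))), (265, (np.int64(588), np.int64(79), np.int64(164))), (270, (np.int64(587), np.int64(80), np.int64(170))), (275, (np.int64(587), np.int64(80), np.int64(176))), (280, (np.int64(587), np.int64(80), np.int64(179))), (285, (np.int64(587), np.int64(81), np.int64(183))), (290, (np.int64(586), np.int64(81), np.int64(188))), (295, (np.int64(586), np.int64(81), np.int64(192)))]
252 [(255, (np.int64(593), np.int64(81), np.int64(140))), (260, (np.int64(596), np.int64(82), np.int64(139))), (265, (np.int64(587), np.int64(81), np.int64(165))), (270, (np.int64(587), np.int64(81), np.int64(170))), (275, (np.int64(587), np.int64(82), np.int64(174))), (280, (np.int64(587), np.int64(82), np.int64(179))), (285, (np.int64(587), np.int64(82), np.int64(183))), (290, (np.int64(586), np.int64(83), np.int64(188))), (295, (np.int64(586), np.int64(83), np.int64(192)))]
304 [(255, (np.int64(582), np.int64(106), np.int64(147))), (260, (np.int64(584), np.int64(107), np.int64(148))), (265, (np.int64(580), n
[... 1147 characters left out ...]
nt64(106), np.int64(179))), (285, (np.int64(579), np.int64(106), np.int64(184))), (290, (np.int64(579), np.int64(106), np.int64(188))), (295, (np.int64(579), np.int64(105), np.int64(192)))]
316 [(255, (np.int64(579), np.int64(112), np.int64(149))), (260, (np.int64(583), np.int64(113), np.int64(147))), (265, (np.int64(585), np.int64(114), np.int64(149))), (270, (np.int64(588), np.int64(115), np.int64(148))), (275, (np.int64(582), np.int64(111), np.int64(167))), (280, (np.int64(582), np.int64(110), np.int64(172))), (285, (np.int64(578), np.int64(108), np.int64(184))), (290, (np.int64(578), np.int64(107), np.int64(188))), (295, (np.int64(579), np.int64(107), np.int64(192)))]
0.14746406369605025
```

Wrist depth puts the fingertips at about z 0.160 (TCP reading 0.135), roughly 12 mm above the button. I'll carry on down, watching the force.

>>> step_arm(
  motion=[
    [[0, 0, 2, 0, 0, 0, 0.21], [0, 0, 4, 0, 0, 0, 0.21], [0, 0, 6, 0, 0, 0, 0.21], [0, 0, 7, 0, 0, 0, 0.21], [0, 0, 7, 0, 0, 0, 0.21]],
  ],
)

```text
t: 7.0
position: [0.5936, 0.0964, 0.1302]
tool_rot: [-3.141, 0.001, -2.842]
contact_force: [-4.2, -0.4, 13.5]
opening: 0.0178
finger_force: 6.5
```

```bash
python3 - <<'E'
from h import *
c=camera("wrist");P=pts(c)
for col in (252,306):
    print(col,[(r,tuple(np.round(P[r,col]*1000).astype(int).tolist())) for r in range(255,285,3)])
print(get_state()["contact_force"],get_state()["opening"])
E
```

```text
252 [(255, (591, 80, 141)), (258, (592, 81, 141)), (261, (594, 81, 140)), (264, (596, 82, 141)), (267, (587, 81, 162)), (270, (587, 81, 165)), (273, (587, 82, 168)), (276, (586, 82, 172)), (279, (587, 82, 174)), (282, (587, 82, 176))]
306 [(255, (579, 106, 148)), (258, (581, 106, 149)), (261, (582, 107, 149)), (264, (584, 107, 149)), (267, (580, 105, 161)), (270, (580, 105, 164)), (273, (580, 105, 167)), (276, (580, 104, 170)), (279, (580, 104, 173)), (282, (580, 104, 176))]
[-4.05240683 -0.77816269 13.58309095] 0.0177787562251978
```

```bash
python3 - <<'E'
from h import *
c=camera("wrist");save(c,"w6.png");s=get_state();print(s["position"],s["contact_force"],c["position"],c["rotation"],s["torque"])
R=Ro.from_euler("xyz",c["rotation"]).as_matrix();T=Ro.from_euler("xyz",s["tool_rot"]).as_matrix()
for dz in (0,-.01,-.02,-.03):
  for dx,dy in((0,0),(.011,0),(.011,.013),(.011,-.013)):
    p=R.T@(s["position"]+T@[dx,dy,dz]-c["position"]);p=p*[1,-1,-1]
    print(dz,dx,dy,cv2.projectPoints(p.reshape(1,3),np.zeros(3),np.zeros(3),np.array(c["mtx"]),np.array(c["dist_coeffs"]))[0].ravel().round())
P=pts(c);b=np.array([.590,.1056]);y=np.array([-.299,.954]);x=np.array([.954,.299])
u=(P[...,:2]-b)@x;v=(P[...,:2]-b)@y
for lo in np.arange(-48,20,4):
    m=(np.abs(u)<.016)&(v>lo/1e3)&(v<=(lo+4)/1e3)&(c["depth"]>0)
    print(lo,m.sum(),np.percentile(P[m][:,2],[5,50,95]).round(3) if m.sum() else '')
E
python3 -c "
import cv2;i=cv2.imread('pics/w6.png');cv2.imwrite('pics/w6c.png',cv2.resize(i[200:340,190:400],None,fx=3.8,fy=3.8))"
```

```text
[0.59360762 0.09636418 0.13014602] [-3.76400754 -0.08119556 12.77197598] [0.52012463 0.07317418 0.29737563] [-3.07050379e-01  4.22413753e-04  1.87054715e+00] [-0.3465636   0.77476241 -0.08698952]
0 0 0 [279. 259.]
0 0.011 0 [279. 241.]
0 0.011 0.013 [303. 241.]
0 0.011 -0.013 [256. 241.]
-0.01 0 0 [279. 267.]
-0.01 0.011 0 [279. 248.]
-0.01 0.011 0.013 [304. 248.]
-0.01 0.011 -0.013 [255. 248.]
-0.02 0 0 [279. 276.]
-0.02 0.011 0 [279. 256.]
-0.02 0.011 0.013 [305. 256.]
-0.02 0.011 -0.013 [253. 256.]
-0.03 0 0 [279. 286.]
-0.03 0.011 0 [279. 265.]
-0.03 0.011 0.013 [307. 265.]
-0.03 0.011 -0.013 [252. 265.]
-48 1692 [0.096 0.214 0.222]
-44 1253 [0.203 0.211 0.215]
-40 668 [0.198 0.209 0.211]
-36 575 [0.161 0.198 0.239]
-32 1280 [0.14  0.185 0.238]
-28 1273 [0.139 0.203 0.239]
-24 1624 [0.14  0.197 0.239]
-20 1568 [0.14  0.192 0.24 ]
-16 1036 [0.141 0.231 0.24 ]
-12 1006 [0.146 0.231 0.24 ]
-8 1091 [0.146 0.23  0.24 ]
-4 1672 [0.147 0.192 0.24 ]
0 1656 [0.147 0.2   0.239]
4 1373 [0.147 0.205 0.241]
8 1231 [0.147 0.2   0.239]
12 550 [0.141 0.199 0.239]
16 1070 [0.138 0.208 0.211]
```

View pics/w6c.png

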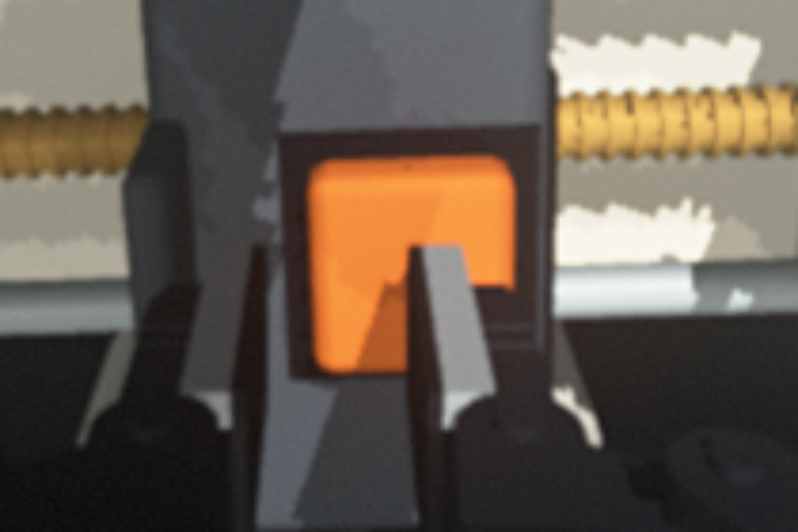

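The crop shows the right pad over the button at (440,245) and the black back of the left finger lying over the thumb rest at (160,300). The 13 N comes from that side, so the left finger back is resting on the thumb rest. With its back, each finger is about 14.5 mm thick, so shut fingers (±14.5 mm) fit between the rest and the button. I'll go up, shut them and shift.

>>> step_arm(
  motion=[
    [[0, 0, -15, 0, 0, 0, 0.21], [0, 0, -30, 0, 0, 0, 0.1], [0, 0, -32, 0, 0, 0, 0], [0, -1, -32, 0, 0, 0, 0], [0, -1, -32, 0, 0, 0, 0]],
  ],
)

```text
t: 7.72
position: [0.5933, 0.0952, 0.1598]
tool_rot: [3.142, -0.001, -2.842]
contact_force: [-0.2, 0.6, -0.4]
opening: -0.0005
finger_force: 0.0
```

>>> step_arm(
  motion=[
    [[0, 0, 4, 0, 0, 0, 0], [0, 0, 8, 0, 0, 0, 0], [0, 0, 10, 0, 0, 0, 0], [0, 0, 11, 0, 0, 0, 0], [0, 0, 11, 0, 0, 0, 0]],
  ],
)

```text
t: 8.35
position: [0.5937, 0.0954, 0.1492]
tool_rot: [3.142, -0.0, -2.841]
contact_force: [-0.7, 0.3, -0.5]
opening: 0.0
finger_force: 0.0
```

>>> step_arm(
  motion=[
    [[0, 0, 1, 0, 0, 0, 0], [0, 0, 2, 0, 0, 0, 0], [0, 0, 3, 0, 0, 0, 0], [0, 0, 3, 0, 0, 0, 0]],
  ],
)

```text
t: 8.85
position: [0.5936, 0.0954, 0.1462]
tool_rot: [3.142, -0.0, -2.841]
contact_force: [0.5, -0.4, -0.3]
opening: -0.0001
finger_force: 0.0
```

```bash
python3 - <<'E'
from h import *
c=camera("wrist");P=pts(c);save(c,"w7.png")
hsv=cv2.cvtColor(c["color"],cv2.COLOR_RGB2HSV);m=cv2.inRange(hsv,(5,150,100),(20,255,255))>0
print(np.median(P[m][:,2]))
for col in (272,285):
    print(col,[(r,tuple(np.round(P[r,col]*1000).astype(int).tolist())) for r in range(230,285,4)])
E
```

```text
0.1475405927501201
272 [(230, (580, 87, 141)), (234, (582, 88, 141)), (238, (584, 88, 141)), (242, (586, 89, 142)), (246, (589, 90, 141)), (250, (591, 90, 141)), (254, (594, 91, 140)), (258, (596, 92, 141)), (262, (598, 93, 142)), (266, (585, 89, 176)), (270, (584, 89, 181)), (274, (584, 89, 185)), (278, (584, 89, 189)), (282, (584, 89, 192))]
285 [(230, (578, 94, 140)), (234, (579, 94, 144)), (238, (580, 95, 147)), (242, (582, 95, 148)), (246, (584, 96, 147)), (250, (586, 97, 148)), (254, (589, 97, 147)), (258, (591, 98, 148)), (262, (593, 99, 148)), (266, (583, 95, 177)), (270, (582, 95, 181)), (274, (582, 95, 185)), (278, (583, 95, 189)), (282, (583, 94, 192))]
```

>>> step_arm(
  motion=[
    [[0, 0, 4, 0, 0, 0, 0], [0, 0, 8, 0, 0, 0, 0], [0, 0, 11, 0, 0, 0, 0], [0, 0, 13, 0, 0, 0, 0], [0, 0, 13, 0, 0, 0, 0]],
  ],
)

```text
t: 9.52
position: [0.5936, 0.0954, 0.1331]
tool_rot: [3.142, -0.0, -2.841]
contact_force: [0.3, -0.3, 0.1]
opening: -0.0002
finger_force: 0.0
```

>>> step_arm(
  motion=[
    [[0, 0, 2, 0, 0, 0, 0], [0, 0, 4, 0, 0, 0, 0], [0, 0, 6, 0, 0, 0, 0], [0, 0, 6, 0, 0, 0, 0]],
  ],
)

```text
t: 10.02
position: [0.5935, 0.0954, 0.1271]
tool_rot: [3.142, -0.0, -2.841]
contact_force: [0.0, -0.5, -0.3]
opening: -0.0
finger_force: 0.0
```

```bash
python3 - <<'E'
from h import *
c=camera("wrist");P=pts(c)
b=np.array([.590,.1056]);y=np.array([-.299,.954])
for r in (266,268,270,274,278):
    q=P[r,240:330];m=(q[:,2]>.153)&(q[:,2]<.2);v=(q[m][:,:2]-b)@y*1000
    print(r,np.where(m)[0][[0,-1]]+240,v.min().round(1),v.max().round(1),q[m][:,2].min().round(4))
E
```

```text
266 [265 292] -17.4 -4.8 0.1563
268 [265 292] -17.3 -4.9 0.1583
270 [264 293] -17.8 -4.5 0.1602
274 [264 293] -17.5 -4.7 0.1645
278 [251 306] -23.7 1.5 0.1605
```

The pads are about 6.4 mm thick and the black backs reach ±12.6 mm. Opened by 12 mm and centred about 9 mm from the button's centre, the right pad sits on the button and the left back clears the thumb rest by about 2 mm.

>>> step_arm(
  motion=[
    [[0, 2, 0, 0, 0, 0, 0.14], [0, 2, 0, 0, 0, 0, 0.14], [0, 2, 2, 0, 0, 0, 0.14], [0, 2, 4, 0, 0, 0, 0.14], [0, 2, 6, 0, 0, 0, 0.14], [0, 2, 6, 0, 0, 0, 0.14]],
  ],
)

```text
t: 10.82
position: [0.5931, 0.0973, 0.1214]
tool_rot: [3.142, -0.0, -2.841]
contact_force: [-0.2, 0.5, 3.5]
opening: 0.0121
finger_force: 1.8
```

>>> step_arm(
  motion=[
    [[0, 0, 1, 0, 0, 0, 0.14], [0, 0, 2, 0, 0, 0, 0.14], [0, 0, 3, 0, 0, 0, 0.14], [0, 0, 4, 0, 0, 0, 0.14], [0, 0, 4, 0, 0, 0, 0.14]],
  ],
)

```text
t: 11.45
position: [0.5931, 0.0973, 0.1174]
tool_rot: [3.142, 0.0, -2.841]
contact_force: [-1.0, 0.2, 4.7]
opening: 0.0121
finger_force: 2.5
```

```bash
python3 look.py w8.png; python3 -c "
import cv2;i=cv2.imread('pics/w8.png');cv2.imwrite('pics/w8c.png',cv2.resize(i[200:340,190:400],None,fx=3.8,fy=3.8))"
```

```text
11.5 [0.59307794 0.09733148 0.11736123] [ 3.14158983e+00  2.38585483e-05 -2.84138366e+00] [-1.76199871 -0.38994838  5.89367605]
[ 270  253   54   52 1594] [0.58499825 0.10039983 0.14160886]
top ((590.1962280273438, 105.57636260986328), (29.10005760192871, 26.11419105529785), 19.217731475830078) 0.1416048520897589
```

View pics/w8c.png

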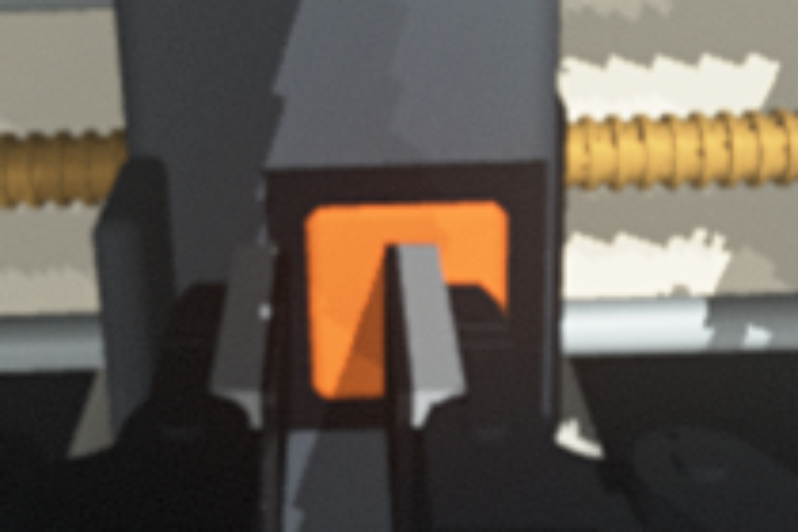

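The button top is now at z 0.1416, so it is fully down. The right pad is on it at (420,260), and the left finger sits just beside the rest at (190,300). Next I press slightly harder and slide.

>>> step_arm(
  motion=[
    [[0, 0, 1, 0, 0, 0, 0.14], [0, -1, 1.3, 0, 0, 0, 0.14], [0, -3, 1.3, 0, 0, 0, 0.14], [0, -6, 1.3, 0, 0, 0, 0.14], [0, -9, 1.3, 0, 0, 0, 0.14], [0, -12, 1.3, 0, 0, 0, 0.14], [0, -12, 1.3, 0, 0, 0, 0.14]],
  ],
)

```text
t: 12.38
position: [0.5971, 0.086, 0.1172]
tool_rot: [3.142, 0.001, -2.842]
contact_force: [-2.1, 0.2, 12.2]
opening: 0.012
finger_force: 6.0
```

```bash
python3 look.py w9.png
```

```text
12.425 [0.59709085 0.08591283 0.11720153] [-3.14155935e+00  1.28394593e-03 -2.84157643e+00] [-3.1707728   0.6437326  12.12396736]
[ 271  253   53   52 1545] [0.58885551 0.08915266 0.14160568]
top ((593.9524536132812, 94.23606872558594), (28.35689926147461, 25.839202880859375), 18.98907470703125) 0.14160239816985343
```

The block follows (12 mm so far) with the button fully down. I'll keep sliding.

>>> step_arm(
  motion=[
    [[0, -4, 0, 0, 0, 0, 0.14], [0, -10, 0, 0, 0, 0, 0.14], [0, -16, 0, 0, 0, 0, 0.14], [0, -22, 0, 0, 0, 0, 0.14], [0, -28, 0, 0, 0, 0, 0.14], [0, -34, 0, 0, 0, 0, 0.14], [0, -38, 0, 0, 0, 0, 0.14], [0, -40, 0, 0, 0, 0, 0.14]],
  ],
)

```text
t: 13.42
position: [0.61, 0.0484, 0.1173]
tool_rot: [3.141, 0.004, -2.841]
contact_force: [-1.8, 1.3, 11.0]
opening: 0.0119
finger_force: 4.9
```

```bash
python3 look.py w10.png
```

```text
13.475 [0.61014975 0.04813183 0.11727905] [ 3.14155911  0.0037584  -2.84161844] [-0.36858158  1.17633532 10.12931479]
[ 271  254   52   51 1460] [0.60231089 0.05150673 0.14162444]
top ((607.3424682617188, 56.70085144042969), (28.23813247680664, 25.300533294677734), 18.496362686157227) 0.1416237848307661
```

View pics/w10.png

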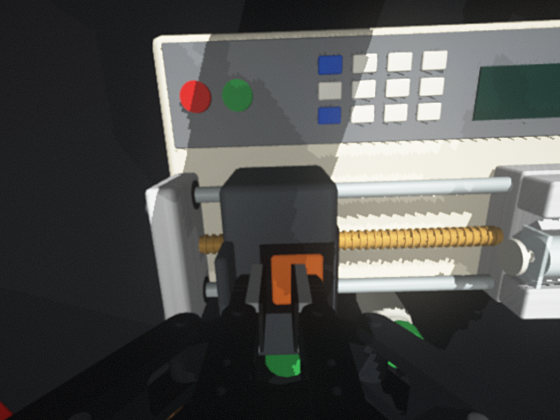

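The block's left edge (222) is about 25 px, or 15 mm, from the bracket (195), and the button is still down. I'll approach slowly.

>>> step_arm(
  motion=[
    [[0, -2, 0, 0, 0, 0, 0.14], [0, -4, 0, 0, 0, 0, 0.14], [0, -6, 0, 0, 0, 0, 0.14], [0, -8, 0, 0, 0, 0, 0.14], [0, -10, 0, 0, 0, 0, 0.14], [0, -12, 0, 0, 0, 0, 0.14], [0, -12, 0, 0, 0, 0, 0.14]],
  ],
)

```text
t: 14.35
position: [0.614, 0.037, 0.1173]
tool_rot: [-3.142, 0.004, -2.841]
contact_force: [-0.0, 0.9, 8.9]
opening: 0.0116
finger_force: 4.5
```

```bash
python3 look.py w11.png
```

```text
14.4 [0.61398663 0.03696011 0.11730714] [-3.14147061  0.00442428 -2.84128714] [0.57177674 0.53925693 8.87282964]
[ 271  254   52   51 1469] [0.6064977  0.0400669  0.14162919]
top ((611.5638427734375, 45.24445724487305), (28.6563663482666, 25.354890823364258), 19.00502586364746) 0.1416285458693889
```

>>> step_arm(
  motion=[
    [[0, -2, 0.4, 0, 0, 0, 0.14], [0, -4, 0.5, 0, 0, 0, 0.14], [0, -6, 0.5, 0, 0, 0, 0.14], [0, -8, 0.5, 0, 0, 0, 0.14], [0, -10, 0.5, 0, 0, 0, 0.14], [0, -10, 0.5, 0, 0, 0, 0.14]],
  ],
)

```text
t: 15.15
position: [0.6173, 0.0274, 0.1173]
tool_rot: [-3.141, 0.005, -2.841]
contact_force: [-0.8, 1.3, 11.5]
opening: 0.0117
finger_force: 5.6
```

```bash
python3 look.py w12.png
```

```text
15.2 [0.61734006 0.02741403 0.11724871] [-3.1412088   0.00530614 -2.84124725] [ 0.1885456   1.05026497 11.64090746]
[ 271  254   52   51 1462] [0.60975718 0.03048026 0.14156821]
top ((614.5753784179688, 35.55773162841797), (28.45261001586914, 25.232255935668945), 18.936893463134766) 0.14156459472721963
```

>>> step_arm(
  motion=[
    [[0, -2, 0, 0, 0, 0, 0.14], [0, -4, 0, 0, 0, 0, 0.14], [0, -6, 0, 0, 0, 0, 0.14], [0, -8, 0, 0, 0, 0, 0.14], [0, -8, 0, 0, 0, 0, 0.14]],
  ],
)

```text
t: 15.82
position: [0.6178, 0.026, 0.1171]
tool_rot: [3.134, 0.004, -2.838]
contact_force: [-4.0, 9.8, 14.9]
opening: 0.0116
finger_force: 9.1
```

```bash
python3 look.py w13.png
```

```text
15.875 [0.61783909 0.02600417 0.11718022] [ 3.13445383  0.0039897  -2.83776796] [-4.20427245 10.22055139 13.73671101]
[ 273  254   52   51 1411] [0.6093824  0.02983706 0.14160677]
top ((614.6535034179688, 34.97319030761719), (27.91606330871582, 25.204143524169922), 18.921161651611328) 0.14160235047637176
```

View pics/w13.png

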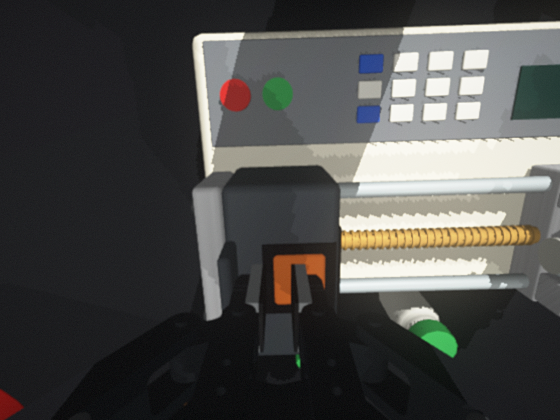

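The block stands against the bracket, there is about 10 N of lateral force, and the button is still down at z 0.1416. I'll ease the side push, then lift straight up.

>>> step_arm(
  motion=[
    [[0, 3, 0, 0, 0, 0, 0.14], [0, 4.5, 0, 0, 0, 0, 0.14], [0, 4.5, -3, 0, 0, 0, 0.14], [0, 4.5, -8, 0, 0, 0, 0.14], [0, 5, -16, 0, 0, 0, 0.14], [0, 6, -40, 0, 0, 0, 0.14], [0, 6, -90, 0, 0, 0, 0.14], [0, 6, -120, 0, 0, 0, 0.14]],
  ],
)

```text
t: 16.88
position: [0.6158, 0.0227, 0.2376]
tool_rot: [-3.139, 0.001, -2.843]
contact_force: [0.8, 0.4, -0.6]
opening: 0.012
finger_force: 0.0
```

```bash
python3 look.py w14.png
```

```text
16.925 [0.61788644 0.02289327 0.24127378] [-3.13808997  0.00650552 -2.84323632] [ 1.65100065 -0.5271077   2.67012894]
[ 277  199   34   35 1134] [0.61380613 0.03469346 0.14781976]
top ((614.668212890625, 35.1942253112793), (29.75686264038086, 27.638029098510742), 19.246936798095703) 0.14784236811983353
```

View pics/w14.png

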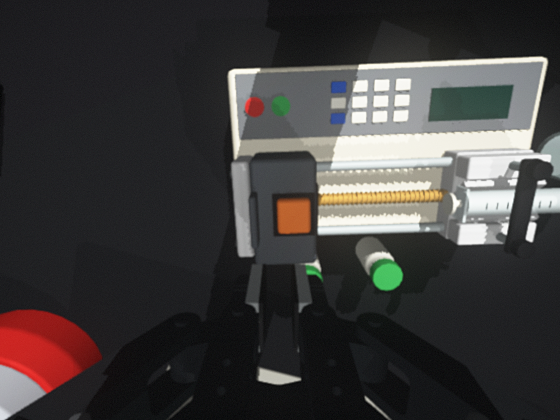

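The button is back up at z 0.1478, and the block stands at the bracket, 0.2 mm from where it was while pressed. I'll let the arm settle and hand in.

>>> step_arm(
  motion=[
    [[0, 0, -10, 0, 0, 0, 0.14], [0, 0, -10, 0, 0, 0, 0.14], [0, 0, -10, 0, 0, 0, 0.14]],
  ],
)

```text
t: 17.3
position: [0.6147, 0.0244, 0.2443]
tool_rot: [3.141, -0.002, -2.842]
contact_force: [0.0, 0.4, 0.1]
opening: 0.012
finger_force: 0.0
```

```bash
python3 -c "
from bench import *
print(job_done())"
```

```text
the job is handed in; nothing more can be done
None
```

I pressed the button fully down, slid the block to its end stop with it held, let it spring up so the block locks, moved clear and handed in at about 17 s of the 35 s; no verdict came back, and while pressing I first set a finger on the thumb rest with about 13 N.

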